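Bond a hub sleeve onto a model's base and hold the lever press on it

ROBOT

A 7-joint arm with a two-finger parallel gripper is mounted at the origin on the work surface. World frame = base frame: x ahead of the robot, y to its left, z up, the work surface at z = 0. Lengths are in m, angles in rad, forces in N, time in s.
With the tool pointing down it reaches from about 0.425 to 0.925 m from the base axis. Payload 6.8 kg.
Tool frame: the origin (TCP) lies midway between the tips of the shut fingers; the grasp point (between the pads) lies 19 mm behind it; z points along the fingers, x is the direction in which the jaws open and shut, and the axes are right-handed (so a half turn about z gives the same grasp; the last joint's range is limited). The gripper opens to 85 mm and grips with 20 to 120 N. Pads are 22 mm wide; open, the fingers measure 114 mm over their backs; the gripper's body (76 mm by 85 mm) begins 54 mm behind the grasp point. The pads swing forward as they close: fully open they stand 13 mm farther back than shut.
Start: joints at [-1.247, 0.477, 0.022, 1.555, -0.011, 1.109, -0.083], TCP at [0.282, 0.613, 0.231] pointing down, gripper open.
Joint ranges: [-2.96, 2.96], [-0.34, 2.1], [-1.41, 1.46], [0.24, 2.44], [-1.37, 4.51], [0.17, 1.92], [-2.96, 2.96]. Speed limits (rad/s): [2.39, 2.39, 3.14, 3.14, 3.14, 3.14, 3.14].

INTERFACE

Orientations are given as a 3x3 rotation matrix whose columns are the frame's x, y, z axes.
In Python, from plant import arm gives the robot as it stands.
- The arm moves only by the tool send_rows, never from a script. Its arguments are lists of equal length, an entry for each row: "twist": the turn, a rotation vector about the tool's x, y, z in units of 6 degrees (1.0 is 6 degrees), a list of three; "delta_pos": the shift along the tool's x, y, z in units of 30 mm (1.0 is 30 mm), a list of three; "hand": the finger opening in mm, from 0 to 85.4. A call has 1 to 5 rows; each row shifts and turns the commanded pose from where the row before left it, along the tool's axes as they then stand; what a row does not reach is not made up. A row lasts 1/10 s, in which the tool goes at most 50 mm and 8.59 degrees, less where a joint would pass 70% of its speed; a pose out of reach is approached as far as the arm can. A call is refused whole if a number of a shift passes 1 or a number of a turn 1, either way. A call with a gripper value outside its range is refused whole. The fingers move at their own pace and stop on an object; the grip force is fixed at half the most. Time passes only in rows, so rows that do not move let the fingers close. It gives the time, the measured TCP pose, the force and the opening at its end, in the units of the state.
- arm.sense(): the state, without advancing time (a new reading comes with each control period).
- arm.read_camera(name): name is "scene" or "top" or "wrist"; returns a dict with "image" (420x560x3 uint8, red, green, blue), "K" (3x3 intrinsics, pixels), "cam_to_world" (4x4, takes a point from camera to world coordinates). Camera axes: x right, y down, z forward; pixel columns grow to the right and rows downward; lengths in m; the calibration is good to about 2 mm. A picture is of the moment at which its call begins. There is no depth.
- arm.hand_in(): hands the job in, once; it reports no verdict.
The state is a dict: "time": time; "joints": joint angles; "dq": joint speeds; "joint_efforts": joint torques, N m; "tool_pos": TCP position; "orientation": TCP orientation; "force": force on the tool from outside, world axes, zero at the start; "moment": the same for the moment, N m; "opening": opening from 0.0 (shut) to 1.0 (fully open).
Only numpy, scipy, OpenCV 4.12 (cv2) and the standard library are available. Lean on these libraries where they do the work, as an engineer would, in place of code of your own. Each camera call takes 0.05 s, during which the arm holds its last target. There are 200 camera calls.

TASK

Two brass hub sleeves stand on the cutting mat: the one with the wide bore slips over the steel pin on the press's loading slide, so seat it all the way down on the blue adhesive pad there, and put the other one, bored too small for the pin, in the red scrap tray. Push the loading slide fully home under the press, then bring the red-balled lever down until the press's sprung foot, pressing on the sleeve, is squeezed half-way up into the ram (only the red half of its stem still shows), and keep it there: the adhesive needs steady pressure and the lever springs back, so the program finishes while the robot is still holding the lever there by its ball. Leave everything else on the bench where it stands.

Things in the scene. Friction and masses are not known exactly. Their poses are not given: they have to be found in the camera images.
- press: grey cast-iron rack press fixed on the bench, 250 mm high. Origin on the bench directly below the ram's axis; z up; -x is its open front, where the loading slide comes out; +y is the lever's side. Foot 130 mm wide, 24 mm high, from x = -225 to +135 mm; column and head x = -42 to +125, y = -35 to +35 mm, head from 150 to 250 mm up; the 26 mm square ram stands up to 287 mm
- slide (a joint): loading slide, in m: 0 = fully home against its stop, pin exactly under the ram; grows to 0.13 as it comes out along the press's -x. About 2 N of friction, no spring; stays where left. It carries a brass-coloured round base for a model (72 mm across, 12 mm thick), with the pad and pin on it
- seat (a point): centre of the blue adhesive pad (34 mm across) on the round base, at the foot of the pin, 52.5 mm above the bench; a seated sleeve's underside is here. Axes parallel to the press's; moves with the slide. The pin is 10 mm in diameter with a tapered nose (4.4 mm at the tip) and rises 24 mm above this point
- tab (a point): centre of the top edge of the slide's upright push tab, an aluminium plate 8 mm thick (along the press's x), 44 mm wide (along y), rising from 29 to 75 mm above the bench, 113 mm in front (-x) of the pin; push it along the press's +x or pinch it across its thickness
- lever (a joint): press lever, in rad: 0 = up at rest (rod 75 degrees above level, leaning to the press's -x); grows as the ball is pulled towards -x and down, to 1.35. A spring lifts it: 2.5 to 3.5 N at the ball, plus about 3 N with the foot half squeezed. The ram descends 20 mm per rad. With a seated sleeve the foot touches it at about 0.53 rad and is half squeezed at about 0.93 rad
- shaft (a point): point on the line about which the lever turns, in the plane of the ball's arc; the line runs along the press's y; 200 mm above the bench, 95 mm to the press's +y side of the ram's axis
- lever_ball: red ball, 34 mm in diameter, at the end of the lever's 12 mm rod; origin at its centre, 140 mm from point shaft; at rest 36 mm in front (-x) of the shaft and 335 mm above the bench. It follows an arc about the shaft in the press's xz plane and may be pinched from above along the press's y
- foot (a joint): how far the sprung foot is squeezed up into the ram, in m: 0 = hanging free, 0.016 = fully squeezed; 0.008 is half-way, where it presses with 20 N (2.5 N per mm). Its stem shows 16 mm below the ram when free: upper 8 mm steel, lower 8 mm red
- foot_pad: black rubber disc, 26 mm in diameter, under the foot; its underside, 97 mm above the bench with the lever at rest and 8 mm below its origin, bears on the sleeve's upper rim (86.5 mm above the bench)
- sleeve_wide: brass sleeve that fits the pin: outside diameter 26 mm, bore 13 mm, 34 mm tall, about 0.11 kg, upright; origin at the centre of its underside, z along its bore
- sleeve_tight: brass sleeve of the same outside size, but bore only 8 mm: it stops on the pin's nose and stands proud by about 20 mm; origin at the centre of its underside, z along its bore
- sleeve_wide_center (a point): middle of the wide-bored sleeve, 17 mm above its underside
- sleeve_tight_center (a point): middle of the tight sleeve, 17 mm above its underside
- scrap_tray: red open tray fixed on the mat, 130 (its x) x 110 (its y) mm outside, 26 mm high, walls and floor about 4 mm; origin at the centre of its underside
- ruler: steel ruler 300 x 28 x 3 mm lying flat; bystander
- spray_can_gold: gold spray can, 65 mm in diameter, 188 mm tall, upright, origin under its centre; bystander
- spray_can_white: white spray can, 65 mm in diameter, 188 mm tall, upright, origin under its centre; bystander
- carton: white box edged with blue tape, 110 x 140 x 85 mm, origin under its centre; bystander
- tape_roll: blue ring of tape lying flat, 96 mm across, 24 mm high, origin under its centre; bystander
- craft_knife: slim aluminium craft knife, about 155 mm long, lying flat; bystander
- brush_cup: white cup of brushes, 72 mm across, cup 95 mm and brushes 185 mm high; bystander
Mind the look-alikes: they are no part of the job. Of the things that look like the scrap_tray, the smaller one is meant.

How it is judged:
By the outcome, as a careful person would: the job done as asked, in the order asked, and still so for the second after the job is handed in, while the arm keeps its last pose, push and grip.
It also fails if it takes over 72 s, if anything falls off the work surface, if the arm or the gripper's body presses on something with over 40 N, if the wrist force passes 120 N, or if a joint passes its speed limit or range.

## Working session

There is one attempt and no reset: what is moved stays moved. The work goes in short steps, Python scripts to look and compute and a tool call to move; the robot and the scene stay as the last step left them, time stands still between calls to the robot, and variables do not carry over. Pictures are saved under pics/ and viewed, about 8 in all and at most 12, crops included, and the job is handed in when it is done.

Besides the shell and the picture viewer there is one more tool, called after ">>>" by a JSON object that holds its "fn" and its "kwargs". send_rows: Moves the arm, as the interface text tells. Its arguments: {"type":"object","properties":{"twist":{"type":"array"},"delta_pos":{"type":"array"},"hand":{"type":"array"}},"required":["twist","delta_pos","hand"]}

```bash
mkdir -p pics; ls; cat > h.py <<'E'
import numpy as np, cv2
from plant import arm
def snap(n,f,crop=None,scale=1):
    d=arm.read_camera(n); im=d["image"][:,:,::-1]
    np.savez("pics/"+f+".npz",K=d["K"],T=d["cam_to_world"],im=im)
    if crop: x0,y0,x1,y1=crop; im=im[y0:y1,x0:x1]
    cv2.imwrite("pics/"+f+".png",cv2.resize(im,None,fx=scale,fy=scale,interpolation=cv2.INTER_CUBIC)); return d
def ray(f,u,v):
    d=np.load("pics/"+f+".npz"); r=d["T"][:3,:3]@np.linalg.solve(d["K"],[u,v,1]); return d["T"][:3,3],r
def onz(f,u,v,z):
    o,r=ray(f,u,v); return o+r*(z-o[2])/r[2]
def proj(f,p):
    d=np.load("pics/"+f+".npz"); c=np.linalg.inv(d["T"])@np.append(p,1); q=d["K"]@c[:3]; return q[:2]/q[2]
E
python3 - <<'E'
from h import *
for n in("scene","top"): d=snap(n,n+"0",scale=1.42); print(n,d["K"][0,0],d["cam_to_world"].round(3).tolist())
a=cv2.imread("pics/scene0.png");b=cv2.imread("pics/top0.png")
s=arm.sense();print(s["tool_pos"],s["orientation"],s["force"],s["opening"],s["time"])
E
```

```text
pics
scene 428.83848535608547 [[-0.081, 0.805, -0.587, 1.311], [0.997, 0.071, -0.041, 0.052], [0.009, -0.588, -0.809, 1.243], [0.0, 0.0, 0.0, 1.0]]
top 465.8191652257 [[0.017, -0.994, 0.106, 0.355], [-1.0, -0.017, 0.002, 0.028], [-0.0, -0.107, -0.994, 1.924], [0.0, 0.0, 0.0, 1.0]]
[0.28227448 0.61258056 0.23042946] [[ 4.18457363e-01  9.08236268e-01 -5.63211997e-04]
 [ 9.08235027e-01 -4.18457725e-01 -1.50576669e-03]
 [-1.60327233e-03  1.18570296e-04 -9.99998708e-01]] [ 0.68464434 -0.16413039 -0.7685555 ] 1.0008843375440761 0.1
```

View pics/top0.png

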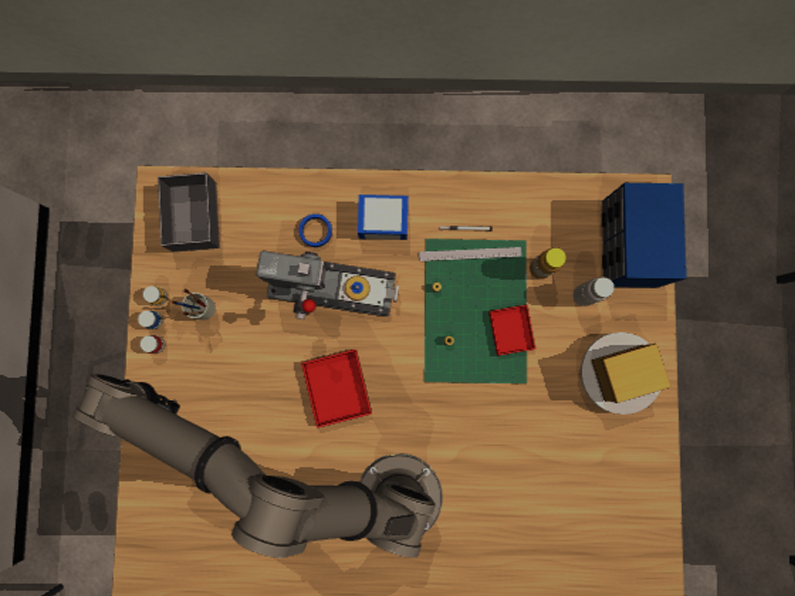

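View pics/scene0.png

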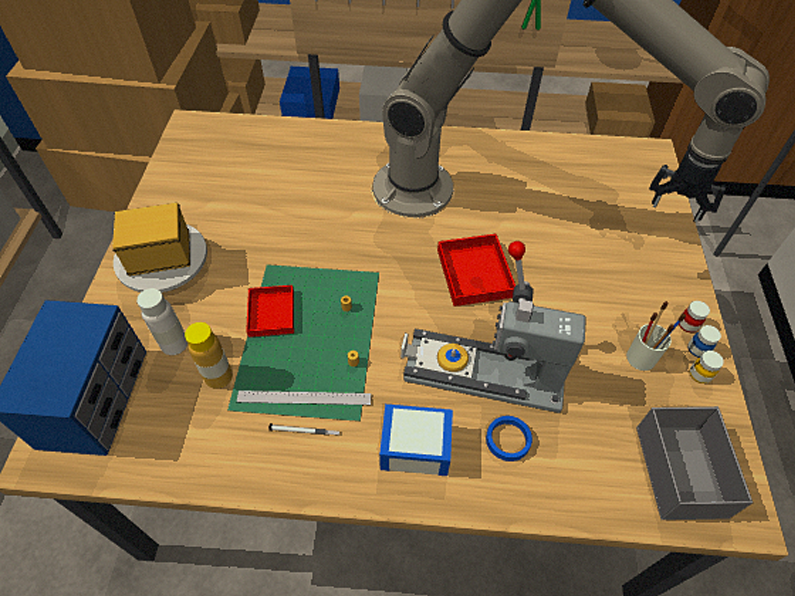

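```bash
python3 - <<'E'
from h import *
t=np.load("pics/top0.npz")["im"];s=np.load("pics/scene0.npz")["im"]
f=lambda im,x0,y0,x1,y1,k:cv2.resize(im[y0:y1,x0:x1],None,fx=k,fy=k,interpolation=cv2.INTER_CUBIC)
c=np.zeros((600,800,3),np.uint8)
def put(a,x,y): c[y:y+a.shape[0],x:x+a.shape[1]]=a
put(f(t,270,170,380,255,5)[:425,:],0,0) if 0 else None
put(f(t,176,165,286,231,4),0,0)      #440x264
put(f(t,290,190,380,256,4),440,0)    #360x264
put(f(s,225,195,275,265,4),0,270)  #200x280
put(f(s,275,165,420,295,4)[:325,:],205,270)
cv2.imwrite("pics/c1.png",c)
E
```

```text
(no output)
```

View pics/c1.png

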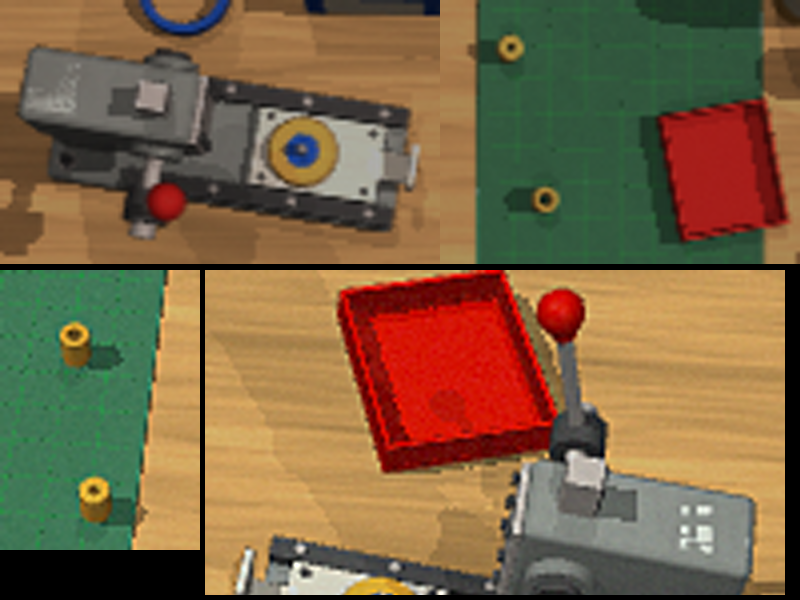

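```bash
python3 - <<'E'
from h import *
k=-.375
P=lambda f,u,v,z:onz(f,u+k,v+k,z).round(4)
print("A",P("top0",307.5,201.75,.036),P("scene0",248.75,248.75,.036))
print("B",P("top0",316.25,239.75,.036),P("scene0",243.75,210.5,.036))
print("tray",P("top0",360.75,232.25,.028))
for c in [(658,115),(762,100),(787,222),(685,240)]: print("  ",P("top0",290+(c[0]-440)/4,190+c[1]/4,.028))
print("pin",P("top0",251.75,202.25,.0765),"base",P("top0",251.75,202.75,.0525))
print("ram",P("top0",214,189,.287),P("scene0",370.5,214.3,.287))
print("ball",P("top0",217.5,215.5,.335),P("scene0",364,176.25,.335))
print("tab",P("top0",176+412/4,165+167/4,.075))
E
```

```text
A [ 0.5966 -0.0979  0.036 ] [ 0.5968 -0.1013  0.036 ]
B [ 0.4421 -0.1348  0.036 ] [ 0.4447 -0.138   0.036 ]
tray [ 0.476  -0.3166  0.028 ]
   [ 0.5301 -0.2503  0.028 ]
   [ 0.5473 -0.3566  0.028 ]
   [ 0.4233 -0.3814  0.028 ]
   [ 0.4033 -0.2778  0.028 ]
pin [0.5856 0.1275 0.0765] base [0.5866 0.1288 0.0525]
ram [0.6045 0.2513 0.287 ] [0.6072 0.2498 0.287 ]
ball [0.5056 0.2299 0.335 ] [0.5127 0.2272 0.335 ]
tab [0.5695 0.0183 0.075 ]
```

>>> {"fn": "send_rows", "kwargs": {"twist": [[0,0,1],[0,0,1],[0,0,1],[0,0,1],[0,0,1]], "delta_pos": [[0,0,-0.6],[0,0,-1],[0,0,-1],[0,0,-1],[0,0,-1]], "hand": [60,60,60,60,60]}}

```text
time: 0.6
tool_pos: [0.2823, 0.6127, 0.37]
orientation: [[0.819, 0.574, -0.0], [0.574, -0.819, -0.001], [-0.001, 0.001, -1.0]]
force: [1.5, -0.5, 0.5]
opening: 0.706
```

>>> {"fn": "send_rows", "kwargs": {"twist": [[0,0,1],[0,0,1],[0,0,1],[0,0,1],[0,0,1]], "delta_pos": [[0,0,-0.8],[0,0,0],[0,0,0],[0,0,0],[0,0,0]], "hand": [60,60,60,60,60]}}

```text
time: 1.1
tool_pos: [0.2823, 0.6128, 0.3927]
orientation: [[0.996, 0.087, -0.0], [0.087, -0.996, -0.001], [-0.0, 0.001, -1.0]]
force: [0.4, -0.5, 1.2]
opening: 0.707
```

>>> {"fn": "send_rows", "kwargs": {"twist": [[0,0,1],[0,0,1],[0,0,0.3],[0,0,0],[0,0,0]], "delta_pos": [[0,0,0],[0,0,0],[0,0,0],[0,1,0],[0,1,0]], "hand": [60,60,60,60,60]}}

```text
time: 1.6
tool_pos: [0.2731, 0.5533, 0.3922]
orientation: [[0.989, -0.146, -0.0], [-0.146, -0.989, -0.002], [0.0, 0.002, -1.0]]
force: [0.0, -0.5, 0.6]
opening: 0.7
```

>>> {"fn": "send_rows", "kwargs": {"twist": [[0,0,0],[0,0,0],[0,0,0],[0,0,0],[0,0,0]], "delta_pos": [[0.5,1,0],[0.5,1,0],[0.5,1,0],[0.5,1,0],[0.5,1,0]], "hand": [60,60,60,60,60]}}

```text
time: 2.1
tool_pos: [0.3257, 0.3927, 0.3932]
orientation: [[0.989, -0.147, -0.0], [-0.147, -0.989, -0.0], [-0.0, 0.0, -1.0]]
force: [0.6, 1.2, -0.0]
opening: 0.701
```

>>> {"fn": "send_rows", "kwargs": {"twist": [[0,0,0],[0,0,0],[0,0,0],[0,0,0],[0,0,0]], "delta_pos": [[0.5,1,0],[0.5,1,0],[0.5,1,0],[0.5,1,0],[0.5,1,0]], "hand": [60,60,60,60,60]}}

```text
time: 2.6
tool_pos: [0.3775, 0.2332, 0.3932]
orientation: [[0.989, -0.147, -0.0], [-0.147, -0.989, 0.0], [-0.0, -0.0, -1.0]]
force: [0.9, -0.1, 0.4]
opening: 0.701
```

>>> {"fn": "send_rows", "kwargs": {"twist": [[0,0,0],[0,0,0],[0,0,0],[0,0,0],[0,0,0]], "delta_pos": [[0.5,1,0],[0.5,1,0],[0.5,1,0],[0.5,1,0],[0.5,1,0]], "hand": [60,60,60,60,60]}}

```text
time: 3.1
tool_pos: [0.4293, 0.0737, 0.3933]
orientation: [[0.989, -0.147, 0.0], [-0.147, -0.989, 0.0], [-0.0, -0.0, -1.0]]
force: [0.5, 0.4, -0.8]
opening: 0.704
```

>>> {"fn": "send_rows", "kwargs": {"twist": [[0,0,0],[0,0,0],[0,0,0],[0,0,0],[0,0,0]], "delta_pos": [[0.5,1,0],[0.5,1,0],[0.5,1,0],[0.5,1,0],[0.5,0.6,0]], "hand": [60,60,60,60,60]}}

```text
time: 3.6
tool_pos: [0.4826, -0.0752, 0.3935]
orientation: [[0.989, -0.149, 0.001], [-0.149, -0.989, 0.001], [0.0, -0.001, -1.0]]
force: [-0.1, 0.3, 0.3]
opening: 0.701
```

```bash
python3 - <<'E'
from h import *
d=snap("wrist","w1",scale=1.42); print(d["K"][0,0],d["cam_to_world"].round(3).tolist())
print(arm.sense()["tool_pos"],proj("w1",[.443,-.136,.036]),proj("w1",[.597,-.0995,.036]))
E
```

```text
308.7332292612276 [[0.989, -0.144, -0.039, 0.493], [-0.149, -0.955, -0.257, -0.009], [-0.0, 0.26, -0.966, 0.536], [0.0, 0.0, 0.0, 1.0]]
[ 0.48408123 -0.07744263  0.39371224] [255.47684415 204.2544052 ] [345.21237378 169.1741743 ]
```

View pics/w1.png

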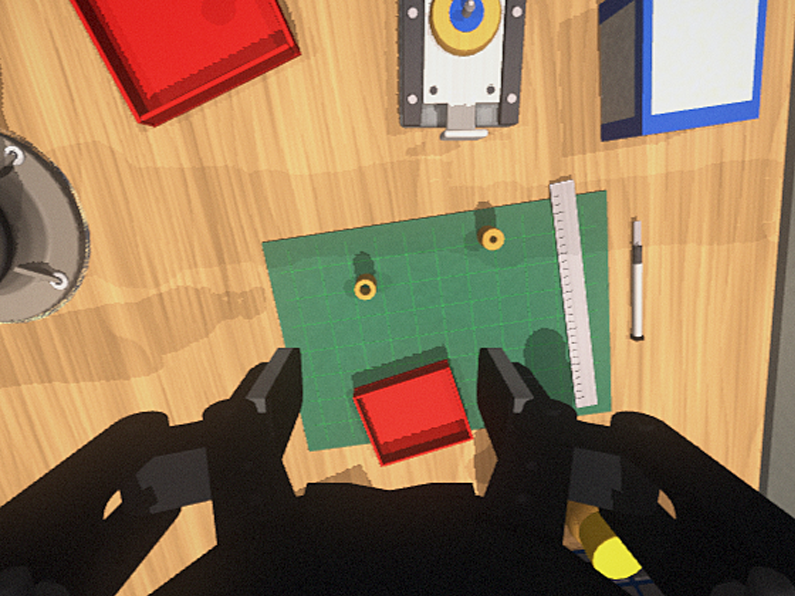

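```bash
python3 - <<'E'
from h import *
q=lambda u,v,z:onz("w1",(u+.5)/1.42-.5,(v+.5)/1.42-.5,z).round(4)
print("B",q(364.5,288,.036),"A",q(492.5,239,.036),"tab",q(465,133,.075),"tray",[q(*c,.028) for c in((355,396),(447,362),(472,437),(381,465))])
E
```

```text
B [ 0.4452 -0.1336  0.036 ] A [ 0.5995 -0.0982  0.036 ] tab [0.5736 0.0181 0.075 ] tray [array([ 0.409 , -0.2749,  0.028 ]), array([ 0.5311, -0.2456,  0.028 ]), array([ 0.5514, -0.3568,  0.028 ]), array([ 0.4262, -0.3811,  0.028 ])]
```

>>> {"fn": "send_rows", "kwargs": {"twist": [[0,0,0],[0,0,0],[0,0,0],[0,0,0],[0,0,0]], "delta_pos": [[-0.5,1,1],[-0.5,1,1],[0,0.1,1],[0,0,1],[0,0,1]], "hand": [60,60,60,60,60]}}

```text
time: 4.15
tool_pos: [0.4437, -0.13, 0.2423]
orientation: [[0.989, -0.147, 0.001], [-0.147, -0.989, 0.001], [0.001, -0.001, -1.0]]
force: [0.6, 1.4, 0.2]
opening: 0.706
```

>>> {"fn": "send_rows", "kwargs": {"twist": [[0,0,0],[0,0,0],[0,0,0],[0,0,0],[0,0,0]], "delta_pos": [[0,0,1],[0,0,1],[0,0,1],[0,0,1],[0,0,0.3]], "hand": [60,60,60,60,60]}}

```text
time: 4.65
tool_pos: [0.442, -0.1296, 0.1119]
orientation: [[0.989, -0.147, -0.005], [-0.147, -0.989, 0.0], [-0.005, 0.001, -1.0]]
force: [0.5, 0.3, 0.1]
opening: 0.703
```

```bash
python3 - <<'E'
from h import *
d=snap("wrist","w2",crop=(140,90,420,300),scale=2.5)
s=arm.sense();print(s["tool_pos"],proj("w2",[.444,-.1355,.036]),proj("w2",s["tool_pos"]))
E
```

```text
[ 0.44218568 -0.12974844  0.11215252] [277.23819447 222.62679134] [272.71738412 260.21928916]
```

View pics/w2.png

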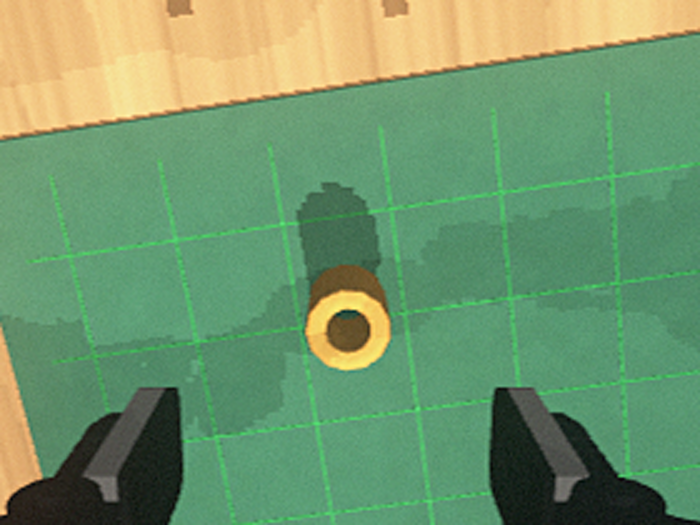

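>>> {"fn": "send_rows", "kwargs": {"twist": [[0,0,0],[0,0,0],[0,0,0],[0,0,0],[0,0,0]], "delta_pos": [[0.13,0.16,0.6],[0,0,0.9],[0,0,0.9],[0,0,0.6],[0,0,0.4]], "hand": [60,60,60,60,60]}}

```text
time: 5.2
tool_pos: [0.4479, -0.1353, 0.0124]
orientation: [[0.989, -0.147, 0.001], [-0.147, -0.989, 0.0], [0.001, -0.0, -1.0]]
force: [-0.4, -0.6, -0.2]
opening: 0.705
```

>>> {"fn": "send_rows", "kwargs": {"twist": [[0,0,0],[0,0,0],[0,0,0],[0,0,0],[0,0,0]], "delta_pos": [[0,0,0],[0,0,0],[0,0,0],[0,0,0],[0,0,0]], "hand": [40,20,10,10,10]}}

```text
time: 5.7
tool_pos: [0.4479, -0.1356, 0.0136]
orientation: [[0.989, -0.148, 0.002], [-0.148, -0.989, 0.0], [0.002, -0.0, -1.0]]
force: [-1.0, 1.4, 7.0]
opening: 0.279
```

>>> {"fn": "send_rows", "kwargs": {"twist": [[0,0,0],[0,0,0],[0,0,0],[0,0,0],[0,0,0]], "delta_pos": [[0,0,0],[0,0,0],[0,0,-0.5],[0,0,-1],[0,0,-1]], "hand": [10,10,10,10,10]}}

```text
time: 6.2
tool_pos: [0.4468, -0.1355, 0.0886]
orientation: [[0.989, -0.149, -0.0], [-0.149, -0.989, 0.0], [-0.0, 0.0, -1.0]]
force: [0.6, 0.3, 0.2]
opening: 0.279
```

>>> {"fn": "send_rows", "kwargs": {"twist": [[0,0,0],[0,0,0],[0,0,0],[0,0,0],[0,0,0]], "delta_pos": [[0,0,-1],[0.4,-0.5,-0.4],[0.5,-1,0],[0.5,-1,0],[0.5,-1,0]], "hand": [10,10,10,10,10]}}

```text
time: 6.7
tool_pos: [0.5199, -0.0388, 0.1304]
orientation: [[0.989, -0.149, 0.002], [-0.149, -0.989, 0.001], [0.001, -0.001, -1.0]]
force: [1.0, -1.4, -1.5]
opening: 0.281
```

>>> {"fn": "send_rows", "kwargs": {"twist": [[0,0,0],[0,0,0],[0,0,0],[0,0,0],[0,0,0]], "delta_pos": [[0.5,-1,0],[0.5,-1,0],[0.4,-1,0],[0,-0.7,0],[0,0,0]], "hand": [10,10,10,10,10]}}

```text
time: 7.2
tool_pos: [0.5777, 0.0678, 0.1296]
orientation: [[0.99, -0.142, 0.001], [-0.142, -0.99, 0.001], [0.0, -0.001, -1.0]]
force: [-0.2, -0.2, -1.2]
opening: 0.279
```

```bash
python3 - <<'E'
from h import *
d=snap("wrist","w3",crop=(140,60,420,300),scale=2.5)
s=arm.sense();print(s["tool_pos"],proj("w3",[.5856,.1275,.0765]),proj("w3",s["tool_pos"]+[0,0,.0225]))
E
```

```text
[0.57712767 0.06520925 0.12965227] [271.4557312  133.13191224] [271.40654408 287.73600222]
```

View pics/w3.png

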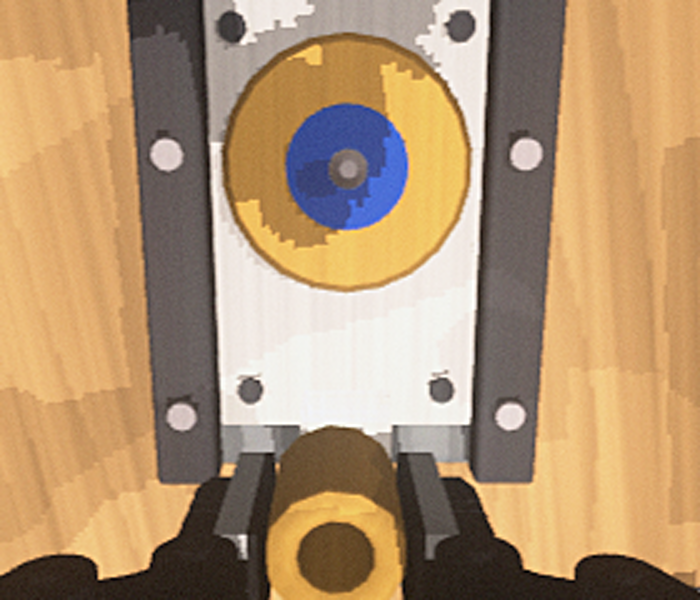

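```bash
python3 - <<'E'
from h import *
s=arm.sense();T=s["tool_pos"];R=s["orientation"]
p=onz("w3",278.9,126.9,.0765); p2=onz("w3",140+348.5/2.5-.5,60+162/2.5,.0525); q=onz("w3",274.1,282.5,T[2]+.0225)
print(p,"pad?",p2,"sleeve",q,"tcp",T,"dtool",R.T@(p-q), "sleeve in tool",R.T@(q-T))
E
```

```text
[0.59066495 0.13054205 0.0765    ] pad? [0.59117502 0.13156094 0.0525    ] sleeve [0.57864137 0.06753789 0.15215227] tcp [0.57712767 0.06520925 0.12965227] dtool [ 0.00273447 -0.06405888  0.07567257] sleeve in tool [ 0.00116637 -0.00253045 -0.02249889]
```

>>> {"fn": "send_rows", "kwargs": {"twist": [[0,0,0],[0,0,0],[0,0,0],[0,0,0],[0,0,0]], "delta_pos": [[0.09,-0.8,0],[0,-0.8,0],[0,-0.53,0.3],[0,0,0.5],[0,0,0.3]], "hand": [10,10,10,10,10]}}

```text
time: 7.75
tool_pos: [0.5879, 0.1249, 0.0945]
orientation: [[0.989, -0.149, -0.002], [-0.149, -0.989, -0.001], [-0.002, 0.002, -1.0]]
force: [-0.3, -1.2, -1.4]
opening: 0.278
```

```bash
python3 - <<'E'
from h import *
d=snap("wrist","w4",crop=(180,150,380,300),scale=3)
s=arm.sense();T=s["tool_pos"];R=s["orientation"];print(T,s["force"],(R.T@(np.array([.59066,.13054,.0765])-T)).round(4))
E
```

```text
[0.58713382 0.12416818 0.09338852] [-1.1703695   0.05197567 -2.13399078] [ 0.0026 -0.0069  0.0169]
```

>>> {"fn": "send_rows", "kwargs": {"twist": [[0,0,0],[0,0,0],[0,0,0]], "delta_pos": [[0,0,0],[0,0,0],[0,0,0]], "hand": [10,10,10]}}

```text
time: 8.1
tool_pos: [0.5895, 0.1254, 0.0968]
orientation: [[0.989, -0.15, 0.001], [-0.15, -0.989, 0.0], [0.001, -0.0, -1.0]]
force: [-0.2, 0.3, -1.2]
opening: 0.279
```

```bash
python3 - <<'E'
from h import *
d=snap("wrist","w4",crop=(170,120,390,300),scale=3)
s=arm.sense();T=s["tool_pos"];R=s["orientation"];print(T,s["force"],(R.T@(np.array([.59066,.13054,.0765])-T)).round(4))
print(proj("w4",[.59066,.13054,.0525]))
for f in("w1","w3","w4"):
  c=np.load("pics/%s.npz"%f)["T"]; print((c[:3,3]),c[:3,:3].T[:,2].round(4))
E
```

```text
[0.58954119 0.12566074 0.09677911] [-0.23552002  0.12781245 -0.54119145] [ 0.0004 -0.005   0.0203]
[273.14236669 222.1758663 ]
[ 0.49344221 -0.00944024  0.53610865] [-0.      0.2598 -0.9657]
[0.58808186 0.13355377 0.27219698] [-1.000e-04  2.592e-01 -9.658e-01]
[0.60033164 0.191267   0.23931194] [ 2.000e-04  2.605e-01 -9.655e-01]
```

View pics/w4.png

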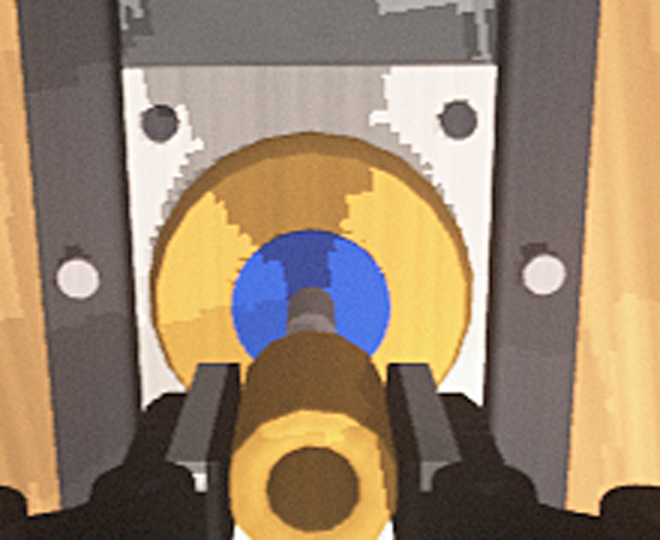

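```bash
python3 - <<'E'
from h import *
s=arm.sense();T=s["tool_pos"];R=s["orientation"]
t=lambda f,u,v,z:(R.T@(onz(f,u,v,z)-T)).round(4)
g=lambda x,y:(170+(x+.5)/3-.5,120+(y+.5)/3-.5)
for h in(.0205,.0225,.0245):print("sleeve",t("w4",*g(312.5,487),T[2]+h))
print("outer L,R", t("w4",*g(230,487),T[2]+.0225),t("w4",*g(395,487),T[2]+.0225))
print("pad top edge",t("w4",*g(311,230),.0525),"pad L/R",t("w4",*g(232,305),.0525),t("w4",*g(390,305),.0525),"base top",t("w4",*g(311,136),.0525))
E
```

```text
sleeve [ 0.0009  0.0013 -0.0205]
sleeve [ 0.0009  0.0002 -0.0225]
sleeve [ 0.0009 -0.0009 -0.0245]
outer L,R [-0.011   0.0002 -0.0225] [ 0.0127  0.0002 -0.0225]
pad top edge [ 0.0005 -0.0219  0.0443] pad L/R [-0.0163 -0.0055  0.0443] [ 0.0172 -0.0055  0.0443] base top [ 0.0005 -0.0414  0.0443]
```

>>> {"fn": "send_rows", "kwargs": {"twist": [[0,0,0],[0,0,0],[0,0,0],[0,0,0],[0,0,0]], "delta_pos": [[-0.01,-0.18,0],[0,0,0.2],[0,0,0.2],[0,0,0.1],[0,0,0]], "hand": [10,10,10,10,10]}}

```text
time: 8.65
tool_pos: [0.5892, 0.1314, 0.0805]
orientation: [[0.989, -0.149, -0.001], [-0.149, -0.989, -0.001], [-0.001, 0.001, -1.0]]
force: [-0.6, 0.3, -1.8]
opening: 0.283
```

>>> {"fn": "send_rows", "kwargs": {"twist": [[0,0,0],[0,0,0],[0,0,0],[0,0,0]], "delta_pos": [[0,0,0.1],[0,0,0.1],[0,0,0],[0,0,0]], "hand": [10,10,10,10]}}

```text
time: 9.05
tool_pos: [0.5897, 0.1316, 0.0753]
orientation: [[0.989, -0.149, -0.0], [-0.149, -0.989, -0.0], [-0.0, 0.0, -1.0]]
force: [-0.6, -0.8, -0.8]
opening: 0.284
```

>>> {"fn": "send_rows", "kwargs": {"twist": [[0,0,0],[0,0,0],[0,0,0],[0,0,0],[0,0,0]], "delta_pos": [[0,0,0.15],[0,0,0.1],[0,0,0.07],[0,0,0.03],[0,0,0]], "hand": [10,10,10,10,10]}}

```text
time: 9.55
tool_pos: [0.5896, 0.1316, 0.0646]
orientation: [[0.989, -0.149, -0.0], [-0.149, -0.989, -0.0], [-0.0, 0.0, -1.0]]
force: [0.9, 0.3, -1.4]
opening: 0.28
```

>>> {"fn": "send_rows", "kwargs": {"twist": [[0,0,0],[0,0,0],[0,0,0],[0,0,0]], "delta_pos": [[0,0,0.04],[0,0,0.03],[0,0,0],[0,0,0]], "hand": [10,10,10,10]}}

```text
time: 9.95
tool_pos: [0.5898, 0.1316, 0.0631]
orientation: [[0.989, -0.149, 0.0], [-0.149, -0.989, 0.0], [0.0, -0.0, -1.0]]
force: [-2.2, 0.3, 4.8]
opening: 0.279
```

>>> {"fn": "send_rows", "kwargs": {"twist": [[0,0,0],[0,0,0],[0,0,0],[0,0,0],[0,0,0]], "delta_pos": [[0,0,0],[0,0,0],[0,0,0],[0,0,-0.3],[0,0,-1]], "hand": [35,50,55,55,55]}}

```text
time: 10.45
tool_pos: [0.5878, 0.1314, 0.1002]
orientation: [[0.989, -0.148, -0.005], [-0.148, -0.989, -0.002], [-0.004, 0.002, -1.0]]
force: [-0.5, 0.2, -0.2]
opening: 0.645
```

>>> {"fn": "send_rows", "kwargs": {"twist": [[0,0,0],[0,0,0],[0,0,0],[0,0,0],[0,0,0]], "delta_pos": [[0,0,-0.7],[0.2,1,0],[0.2,1,0],[0.3,1,0],[0.2,1,0]], "hand": [60,60,60,60,60]}}

```text
time: 10.95
tool_pos: [0.599, 0.0078, 0.1235]
orientation: [[0.989, -0.148, 0.001], [-0.148, -0.989, 0.0], [0.001, -0.0, -1.0]]
force: [0.2, -0.4, 1.1]
opening: 0.704
```

>>> {"fn": "send_rows", "kwargs": {"twist": [[0,0,0],[0,0,0],[0,0,0],[0,0,0],[0,0,0]], "delta_pos": [[0.2,1,0],[0.2,1,0],[0.13,1,0],[0,0.5,0],[0,0,0]], "hand": [60,60,60,60,60]}}

```text
time: 11.45
tool_pos: [0.5981, -0.1, 0.1233]
orientation: [[0.988, -0.153, 0.0], [-0.153, -0.988, -0.001], [0.001, 0.001, -1.0]]
force: [-0.5, -0.4, -0.2]
opening: 0.701
```

>>> {"fn": "send_rows", "kwargs": {"twist": [[0,0,0],[0,0,0]], "delta_pos": [[0,0,0],[0,0,0]], "hand": [60,60]}}

```text
time: 11.65
tool_pos: [0.599, -0.0949, 0.1225]
orientation: [[0.989, -0.146, -0.0], [-0.146, -0.989, 0.001], [-0.0, -0.001, -1.0]]
force: [0.7, 0.9, 0.6]
opening: 0.702
```

```bash
python3 - <<'E'
from h import *
d=snap("wrist","w5"); s=arm.sense();print(s["tool_pos"],s["force"],s["time"])
snap("scene","s5")
a=np.load("pics/w5.npz")["im"];b=np.load("pics/s5.npz")["im"]
f=lambda im,x0,y0,x1,y1,k:cv2.resize(im[y0:y1,x0:x1],None,fx=k,fy=k,interpolation=cv2.INTER_CUBIC)
c=np.zeros((600,800,3),np.uint8)
x=f(a,200,0,360,300,2);c[:600,:320]=x
y=f(b,270,210,390,300,4);c[:360,320:800]=y
cv2.imwrite("pics/c5.png",c)
E
```

```text
[ 0.59903822 -0.09496976  0.12246429] [-0.08203689  0.03229675  1.10777461] 11.7
```

View pics/c5.png

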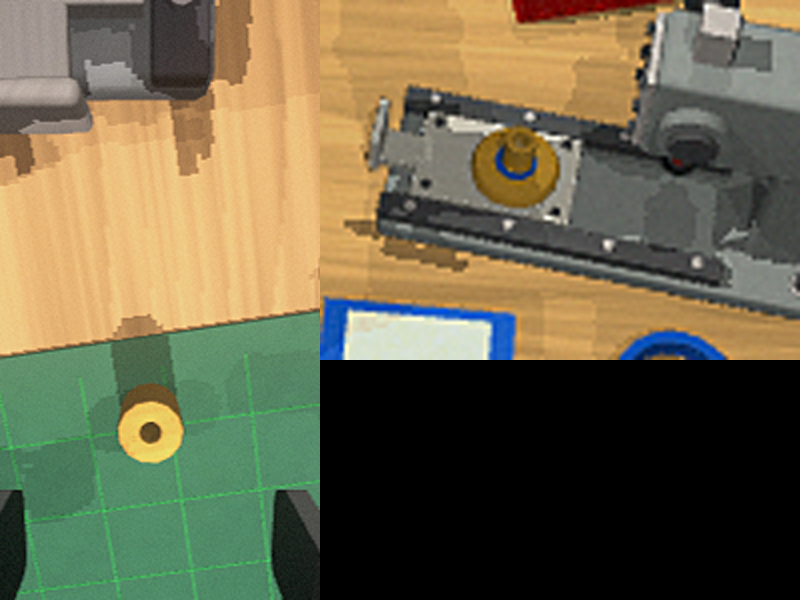

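```bash
python3 - <<'E'
from h import *
s=arm.sense();T=s["tool_pos"];R=s["orientation"]
p=onz("w5",274.75,215.75,.036);print(p,(R.T@(p-T)/.03).round(3))
t=np.array([.477,-.316,.08]);print((R.T@(t-p)/.03).round(3))
E
```

```text
[ 0.59991648 -0.09832737  0.036     ] [0.046 0.099 2.883]
[-2.995  7.775 -1.471]
```

>>> {"fn": "send_rows", "kwargs": {"twist": [[0,0,0],[0,0,0],[0,0,0],[0,0,0],[0,0,0]], "delta_pos": [[0.05,0.1,0.7],[0,0,1],[0,0,1],[0,0,0.6],[0,0,0.33]], "hand": [60,60,60,60,60]}}

```text
time: 12.25
tool_pos: [0.5991, -0.0995, 0.0122]
orientation: [[0.989, -0.147, -0.002], [-0.147, -0.989, 0.0], [-0.002, -0.0, -1.0]]
force: [-0.2, 0.6, 0.8]
opening: 0.702
```

>>> {"fn": "send_rows", "kwargs": {"twist": [[0,0,0],[0,0,0],[0,0,0],[0,0,0],[0,0,0]], "delta_pos": [[0,0,0],[0,0,0],[0,0,0],[0,0,0],[0,0,0]], "hand": [60,40,20,10,10]}}

```text
time: 12.75
tool_pos: [0.6007, -0.1007, 0.0152]
orientation: [[0.989, -0.149, 0.002], [-0.149, -0.989, 0.0], [0.002, -0.0, -1.0]]
force: [0.0, 0.7, 6.6]
opening: 0.275
```

>>> {"fn": "send_rows", "kwargs": {"twist": [[0,0,0],[0,0,0],[0,0,0],[0,0,0],[0,0,0]], "delta_pos": [[0,0,0],[0,0,0],[0,0,-0.7],[0,0,-1],[0,0,-1]], "hand": [10,10,10,10,10]}}

```text
time: 13.25
tool_pos: [0.5993, -0.1004, 0.0957]
orientation: [[0.989, -0.149, -0.001], [-0.149, -0.989, 0.0], [-0.001, 0.0, -1.0]]
force: [0.3, 0.3, -1.4]
opening: 0.277
```

>>> {"fn": "send_rows", "kwargs": {"twist": [[0,0,0],[0,0,0],[0,0,0],[0,0,0],[0,0,0]], "delta_pos": [[-0.6,0.75,0],[-0.6,1,0],[-0.6,1,0],[-0.6,1,0],[-0.6,1,0]], "hand": [10,10,10,10,10]}}

```text
time: 13.75
tool_pos: [0.4887, -0.2289, 0.0952]
orientation: [[0.989, -0.148, 0.001], [-0.148, -0.989, 0.0], [0.001, -0.0, -1.0]]
force: [0.5, -0.7, -1.2]
opening: 0.278
```

>>> {"fn": "send_rows", "kwargs": {"twist": [[0,0,0],[0,0,0],[0,0,0],[0,0,0],[0,0,0]], "delta_pos": [[0,1,0],[0,1,0],[0,1,0],[0,0,0],[0,0,0]], "hand": [10,10,10,10,10]}}

```text
time: 14.25
tool_pos: [0.4758, -0.3175, 0.095]
orientation: [[0.989, -0.15, 0.0], [-0.15, -0.989, 0.0], [0.0, -0.0, -1.0]]
force: [-0.0, 0.1, -1.1]
opening: 0.278
```

>>> {"fn": "send_rows", "kwargs": {"twist": [[0,0,0],[0,0,0],[0,0,0],[0,0,0],[0,0,0]], "delta_pos": [[0,0,0.8],[0,0,0.8],[0,0,0.6],[0,0,0.2],[0,0,0]], "hand": [10,10,10,10,10]}}

```text
time: 14.75
tool_pos: [0.4762, -0.3157, 0.0222]
orientation: [[0.989, -0.147, -0.001], [-0.147, -0.989, 0.001], [-0.001, -0.001, -1.0]]
force: [-0.1, -0.2, -1.3]
opening: 0.277
```

>>> {"fn": "send_rows", "kwargs": {"twist": [[0,0,0],[0,0,0],[0,0,0],[0,0,0],[0,0,0]], "delta_pos": [[0,0,0.1],[0,0,0],[0,0,0],[0,0,0],[0,0,-0.5]], "hand": [10,10,35,45,45]}}

```text
time: 15.25
tool_pos: [0.4754, -0.3164, 0.0343]
orientation: [[0.989, -0.149, -0.002], [-0.149, -0.989, 0.001], [-0.002, -0.001, -1.0]]
force: [-0.3, -0.1, 1.0]
opening: 0.526
```

>>> {"fn": "send_rows", "kwargs": {"twist": [[0,0,0],[0,0,0],[0,0,0],[0,0,0],[0,0,0]], "delta_pos": [[0,0,-1],[0,0,-1],[0,0,-1],[0.3,-1,-0.2],[0.3,-1,0]], "hand": [45,45,45,20,0]}}

```text
time: 15.75
tool_pos: [0.5038, -0.2615, 0.1339]
orientation: [[0.988, -0.152, 0.004], [-0.152, -0.988, -0.001], [0.005, 0.001, -1.0]]
force: [0.4, 1.6, -0.1]
opening: 0.203
```

>>> {"fn": "send_rows", "kwargs": {"twist": [[0,0,0],[0,0,0],[0,0,0],[0,0,0],[0,0,0]], "delta_pos": [[0.3,-1,0],[0.3,-1,0],[0.3,-1,0],[0,-1,0],[0,-1,0]], "hand": [0,0,0,0,0]}}

```text
time: 16.25
tool_pos: [0.5524, -0.115, 0.132]
orientation: [[0.989, -0.149, 0.001], [-0.149, -0.989, 0.0], [0.001, -0.0, -1.0]]
force: [1.4, -0.4, 0.4]
opening: -0.001
```

>>> {"fn": "send_rows", "kwargs": {"twist": [[0,0,0],[0,0,0],[0,0,0],[0,0,0],[0,0,0]], "delta_pos": [[0,-1,0],[0,-1,0],[0,-1,0],[0,0,0],[0,0,0]], "hand": [0,0,0,0,0]}}

```text
time: 16.75
tool_pos: [0.5655, -0.0266, 0.1317]
orientation: [[0.989, -0.147, 0.001], [-0.147, -0.989, 0.0], [0.001, -0.0, -1.0]]
force: [-0.3, -1.1, -0.7]
opening: 0.002
```

```bash
python3 - <<'E'
from h import *
d=snap("wrist","w6"); s=arm.sense();print(s["tool_pos"],s["opening"],s["time"])
snap("scene","s6")
a=np.load("pics/w6.npz")["im"];b=np.load("pics/s6.npz")["im"]
f=lambda im,x0,y0,x1,y1,k:cv2.resize(im[y0:y1,x0:x1],None,fx=k,fy=k,interpolation=cv2.INTER_CUBIC)
c=np.zeros((600,800,3),np.uint8)
c[:600,:480]=f(a,160,60,400,360,2)
c[:300,480:800]=f(b,165,190,245,265,4)
cv2.imwrite("pics/c6.png",c)
E
```

```text
[ 0.56526939 -0.02780188  0.13165936] 0.0028126532623584362 16.8
```

View pics/c6.png

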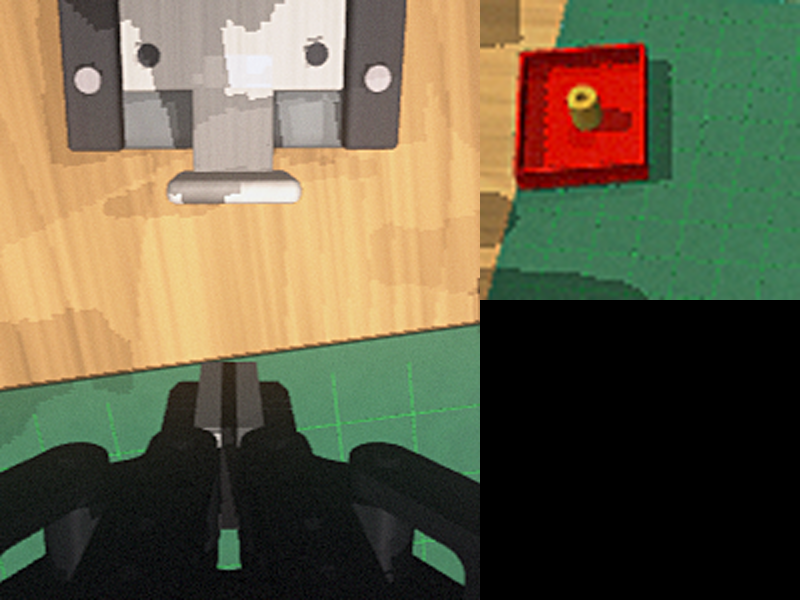

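>>> {"fn": "send_rows", "kwargs": {"twist": [[0,0,0],[0,0,0],[0,0,0],[0,0,0],[0,0,0]], "delta_pos": [[0.06,0,1],[0,0,1],[0,0,0.5],[0,-0.5,0],[0,-0.4,0]], "hand": [0,0,0,0,0]}}

```text
time: 17.35
tool_pos: [0.5717, -0.0001, 0.0565]
orientation: [[0.989, -0.15, 0.001], [-0.15, -0.989, 0.0], [0.001, -0.0, -1.0]]
force: [0.9, 1.0, -0.3]
opening: -0.003
```

>>> {"fn": "send_rows", "kwargs": {"twist": [[0,0,0],[0,0,0],[0,0,0],[0,0,0],[0,0,0]], "delta_pos": [[0,-0.3,0],[0,-0.4,0],[0,-0.4,0],[0,-0.4,0],[0,-0.4,0]], "hand": [0,0,0,0,0]}}

```text
time: 17.85
tool_pos: [0.58, 0.0569, 0.0563]
orientation: [[0.989, -0.148, 0.001], [-0.148, -0.989, 0.0], [0.001, -0.0, -1.0]]
force: [-1.4, -2.8, 3.7]
opening: 0.005
```

>>> {"fn": "send_rows", "kwargs": {"twist": [[0,0,0],[0,0,0],[0,0,0],[0,0,0],[0,0,0]], "delta_pos": [[0,-0.4,0],[0,-0.4,0],[0,-0.4,0],[0,-0.3,0],[0,-0.2,0]], "hand": [0,0,0,0,0]}}

```text
time: 18.35
tool_pos: [0.5871, 0.1076, 0.0556]
orientation: [[0.989, -0.147, -0.0], [-0.147, -0.989, 0.0], [-0.0, -0.0, -1.0]]
force: [-0.5, -2.3, 0.9]
opening: 0.0
```

>>> {"fn": "send_rows", "kwargs": {"twist": [[0,0,0],[0,0,0],[0,0,0],[0,0,0],[0,0,0]], "delta_pos": [[0,-0.2,0],[0,-0.15,0],[0,-0.1,0],[0,-0.1,0],[0,0,0]], "hand": [0,0,0,0,0]}}

```text
time: 18.85
tool_pos: [0.5894, 0.1232, 0.0556]
orientation: [[0.989, -0.148, -0.0], [-0.148, -0.989, 0.001], [-0.0, -0.0, -1.0]]
force: [-0.6, -0.1, 0.5]
opening: -0.0
```

>>> {"fn": "send_rows", "kwargs": {"twist": [[0,0,0],[0,0,0],[0,0,0]], "delta_pos": [[0,-0.1,0],[0,-0.05,0],[0,0,0]], "hand": [0,0,0]}}

```text
time: 19.15
tool_pos: [0.5898, 0.1252, 0.0557]
orientation: [[0.989, -0.15, -0.001], [-0.15, -0.989, -0.002], [-0.0, 0.002, -1.0]]
force: [-1.6, -5.9, 0.2]
opening: -0.002
```

>>> {"fn": "send_rows", "kwargs": {"twist": [[0,0,0],[0,0,0],[0,0,0]], "delta_pos": [[0,-0.1,0],[0,-0.1,0],[0,0,0]], "hand": [0,0,0]}}

```text
time: 19.45
tool_pos: [0.5898, 0.1252, 0.0558]
orientation: [[0.988, -0.154, -0.002], [-0.154, -0.988, -0.008], [-0.001, 0.009, -1.0]]
force: [-4.4, -16.9, 3.7]
opening: 0.001
```

>>> {"fn": "send_rows", "kwargs": {"twist": [[0,0,0],[0,0,0],[0,0,0],[0,0,0],[0,0,0]], "delta_pos": [[0,0.6,0],[0,0.6,0],[0,0,-0.6],[0,0,-1],[0,0,-1]], "hand": [0,0,0,0,0]}}

```text
time: 19.95
tool_pos: [0.586, 0.0978, 0.1357]
orientation: [[0.989, -0.149, 0.0], [-0.149, -0.989, 0.001], [0.0, -0.001, -1.0]]
force: [0.8, 0.2, 0.1]
opening: -0.002
```

>>> {"fn": "send_rows", "kwargs": {"twist": [[0,0,0],[0,0,0],[0,0,0],[0,0,0],[0,0,0]], "delta_pos": [[0,0,-1],[0,0,-1],[0,0,-1],[0,0,-1],[0,0,-1]], "hand": [40,70,70,70,70]}}

```text
time: 20.45
tool_pos: [0.5858, 0.0979, 0.2865]
orientation: [[0.989, -0.148, 0.001], [-0.148, -0.989, 0.002], [0.001, -0.002, -1.0]]
force: [0.1, -0.0, 0.6]
opening: 0.817
```

>>> {"fn": "send_rows", "kwargs": {"twist": [[0,0,0],[0,0,0],[0,0,0],[0,0,0],[0,0,0]], "delta_pos": [[0,0,-1],[0,0,-1],[0,0,-1],[0,0,-1],[0,0,-0.6]], "hand": [70,70,70,70,70]}}

```text
time: 20.95
tool_pos: [0.5862, 0.0973, 0.4257]
orientation: [[0.989, -0.149, 0.004], [-0.149, -0.989, 0.002], [0.003, -0.003, -1.0]]
force: [0.4, -0.2, 0.2]
opening: 0.819
```

>>> {"fn": "send_rows", "kwargs": {"twist": [[0,0,0],[0,0,0],[0,0,0],[0,0,0],[0,0,0]], "delta_pos": [[-0.8,-0.9,0],[-0.8,-1,0],[-0.8,-1,0],[-0.79,-1,0],[0,0,0]], "hand": [70,70,70,70,70]}}

```text
time: 21.45
tool_pos: [0.5055, 0.2339, 0.4225]
orientation: [[0.99, -0.138, -0.001], [-0.138, -0.99, 0.003], [-0.002, -0.003, -1.0]]
force: [-0.4, 0.2, 0.9]
opening: 0.817
```

>>> {"fn": "send_rows", "kwargs": {"twist": [[0,0,0],[0,0,0]], "delta_pos": [[0,0,0],[0,0,0]], "hand": [70,70]}}

```text
time: 21.65
tool_pos: [0.509, 0.2259, 0.4226]
orientation: [[0.989, -0.15, 0.001], [-0.15, -0.989, 0.001], [0.001, -0.001, -1.0]]
force: [0.1, -0.4, -0.4]
opening: 0.822
```

```bash
python3 - <<'E'
from h import *
d=snap("wrist","w7",scale=1.42); s=arm.sense();T=s["tool_pos"];R=s["orientation"];print(T)
im=np.load("pics/w7.npz")["im"].astype(int);b,g,r=im[...,0],im[...,1],im[...,2]
m=((r>110)&(g<60)&(b<60)).astype(np.uint8)
n,l,st,ce=cv2.connectedComponentsWithStats(m)
for i in range(1,n):
    if st[i,4]>300:
        p=onz("w7",*ce[i],.335);print(st[i],ce[i],p,(R.T@(p-T)/.03).round(3))
E
```

```text
[0.50915917 0.22558675 0.42249712]
[  95  140  138  121 8319] [166.19437432 198.90323356] [0.42950654 0.24791428 0.335     ] [-2.739 -0.332  2.915]
[ 251  183   43   45 1196] [272.08528428 204.28511706] [0.50925256 0.23150416 0.335     ] [-0.029 -0.193  2.917]
```

View pics/w7.png

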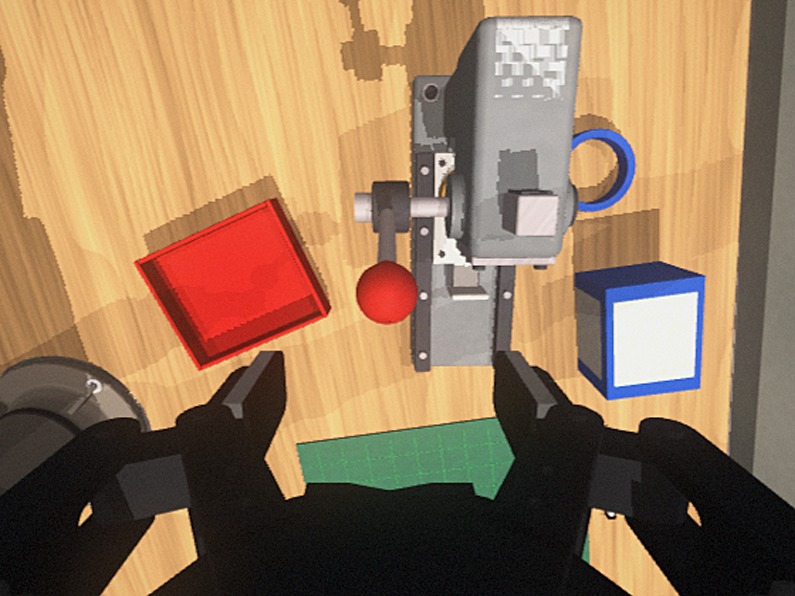

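>>> {"fn": "send_rows", "kwargs": {"twist": [[0,0,0],[0,0,0],[0,0,0],[0,0,0],[0,0,0]], "delta_pos": [[-0.02,-0.19,0],[0,0,0.9],[0,0,0.9],[0,0,0.9],[0,0,0.7]], "hand": [70,70,70,70,70]}}

```text
time: 22.2
tool_pos: [0.5087, 0.2324, 0.3183]
orientation: [[0.989, -0.15, -0.001], [-0.15, -0.989, -0.001], [-0.001, 0.001, -1.0]]
force: [0.4, 0.0, -0.3]
opening: 0.821
```

>>> {"fn": "send_rows", "kwargs": {"twist": [[0,0,0],[0,0,0],[0,0,0]], "delta_pos": [[0,0,0.2],[0,0,0],[0,0,0]], "hand": [70,70,70]}}

```text
time: 22.5
tool_pos: [0.5096, 0.2328, 0.3149]
orientation: [[0.989, -0.149, 0.001], [-0.149, -0.989, 0.001], [0.001, -0.001, -1.0]]
force: [-0.2, 0.1, -0.3]
opening: 0.819
```

>>> {"fn": "send_rows", "kwargs": {"twist": [[0,0,0],[0,0,0],[0,0,0],[0,0,0],[0,0,0]], "delta_pos": [[0,0,0],[0,0,0],[0,0,0],[0,0,0],[0,0,0]], "hand": [45,25,15,15,15]}}

```text
time: 23.0
tool_pos: [0.5087, 0.2332, 0.3149]
orientation: [[0.989, -0.148, -0.0], [-0.148, -0.989, 0.001], [-0.001, -0.001, -1.0]]
force: [-3.5, -0.1, 6.2]
opening: 0.368
```

>>> {"fn": "send_rows", "kwargs": {"twist": [[0,0,0],[0,0,0],[0,0,0]], "delta_pos": [[0,0,0],[0,0,0],[0,0,0]], "hand": [15,15,15]}}

```text
time: 23.3
tool_pos: [0.5087, 0.2332, 0.3149]
orientation: [[0.989, -0.148, -0.0], [-0.148, -0.989, 0.001], [-0.0, -0.001, -1.0]]
force: [-2.7, -0.4, 7.1]
opening: 0.371
```

>>> {"fn": "send_rows", "kwargs": {"twist": [[0,0,0],[0,0,0],[0,0,0],[0,0,0],[0,0,0]], "delta_pos": [[0,0.414,0.132],[0,0.4,0.169],[0,0.382,0.206],[0,0.361,0.241],[0,0,0]], "hand": [15,15,15,15,15]}}

```text
time: 23.8
tool_pos: [0.502, 0.1865, 0.2918]
orientation: [[0.989, -0.15, 0.001], [-0.15, -0.989, 0.002], [0.0, -0.002, -1.0]]
force: [-2.2, 1.6, 6.3]
opening: 0.367
```

>>> {"fn": "send_rows", "kwargs": {"twist": [[0,0,0],[0,0,0],[0,0,0],[0,0,0],[0,0,0]], "delta_pos": [[0,0.337,0.272],[0,0.31,0.303],[0,0.281,0.331],[0,0.249,0.356],[0,0,0]], "hand": [15,15,15,15,15]}}

```text
time: 24.3
tool_pos: [0.4973, 0.153, 0.2538]
orientation: [[0.989, -0.148, 0.002], [-0.148, -0.989, 0.002], [0.001, -0.002, -1.0]]
force: [-0.7, 5.0, 5.2]
opening: 0.37
```

>>> {"fn": "send_rows", "kwargs": {"twist": [[0,0,0],[0,0,0],[0,0,0],[0,0,0]], "delta_pos": [[0,0.215,0.377],[0,0.18,0.395],[0,0,0],[0,0,0]], "hand": [15,15,15,15]}}

```text
time: 24.7
tool_pos: [0.4955, 0.1416, 0.2314]
orientation: [[0.989, -0.146, 0.001], [-0.146, -0.989, 0.001], [0.001, -0.001, -1.0]]
force: [-1.2, 2.4, 6.5]
opening: 0.368
```

```bash
python3 - <<'E'
from h import *
s=arm.sense();T=s["tool_pos"];R=s["orientation"]
d=R.T@(T-np.array([.5087,.2332,.3149]));print(T,s["force"],s["opening"],d)
a=np.arctan2(.14*np.sin(np.radians(75))-d[2],.14*np.cos(np.radians(75))+d[1]);print("lever",np.radians(75)-a)
snap("wrist","w8");snap("scene","s8")
a=np.load("pics/w8.npz")["im"];b=np.load("pics/s8.npz")["im"]
f=lambda im,x0,y0,x1,y1,k:cv2.resize(im[y0:y1,x0:x1],None,fx=k,fy=k,interpolation=cv2.INTER_CUBIC)
c=np.zeros((600,800,3),np.uint8)
c[:420,:400]=f(a,180,0,380,210,2); c[:480,400:800]=f(b,280,190,380,310,4)
cv2.imwrite("pics/c8.png",c)
E
```

```text
[0.49548279 0.14155445 0.23142685] [-1.2251557   2.35997605  6.49275169] 0.36775327167059463 [0.00027199 0.09267315 0.08338454]
lever 0.9266064357900192
```

View pics/c8.png

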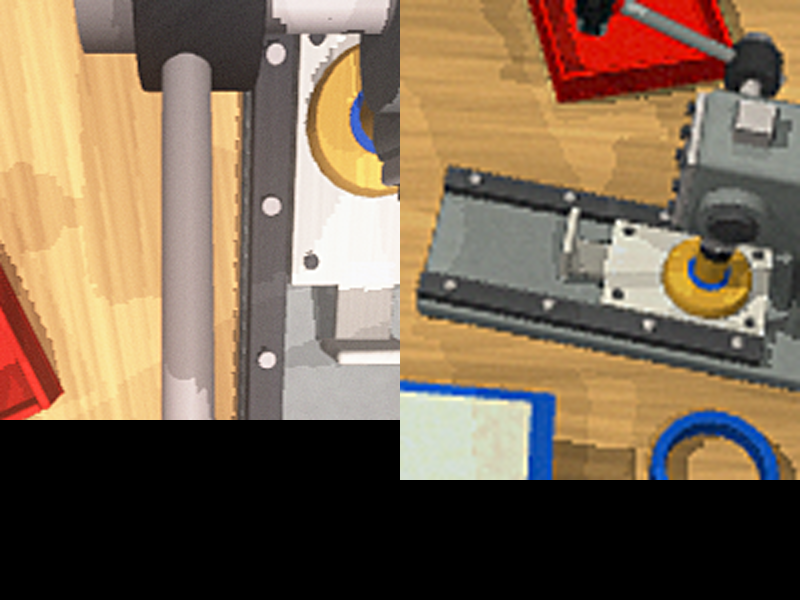

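```bash
python3 - <<'E'
from h import *
px=np.array([.149,.989,0]);S=np.array([.5093,.2313,.2])+.036*px
for th in(.8,.87,.93,1.0):
    a=np.radians(75)-th;d=-np.cos(a)*px+np.sin(a)*np.array([0,0,1])
    e=[(proj("s8",S+r*d)-[280,190])*4+[400,0] for r in(.03,.1)];w=[(proj("w8",S+r*d)-[180,0])*2 for r in(.03,.1)]
    print(th,np.round(e,1).tolist(),"slope",((e[1]-e[0])[1]/(e[1]-e[0])[0]).round(3),"ramtop",((proj("s8",np.array([.608,.2523,.287-.02*th]))-[280,190])*4+[400,0]).round(1))
b=np.load("pics/s8.npz")["im"]
x=cv2.resize(b[180:260,300:390],None,fx=7,fy=7,interpolation=cv2.INTER_CUBIC);cv2.imwrite("pics/c9.png",x)
E
```

```text
0.8 [[726.3, 47.1], [651.7, 3.9]] slope 0.578 ramtop [760.  110.3]
0.87 [[724.7, 48.3], [646.4, 8.3]] slope 0.511 ramtop [759.7 111.4]
0.93 [[723.4, 49.5], [642.3, 12.3]] slope 0.458 ramtop [759.3 112.4]
1.0 [[722.0, 50.9], [638.1, 17.2]] slope 0.402 ramtop [759.  113.6]
```

View pics/c9.png

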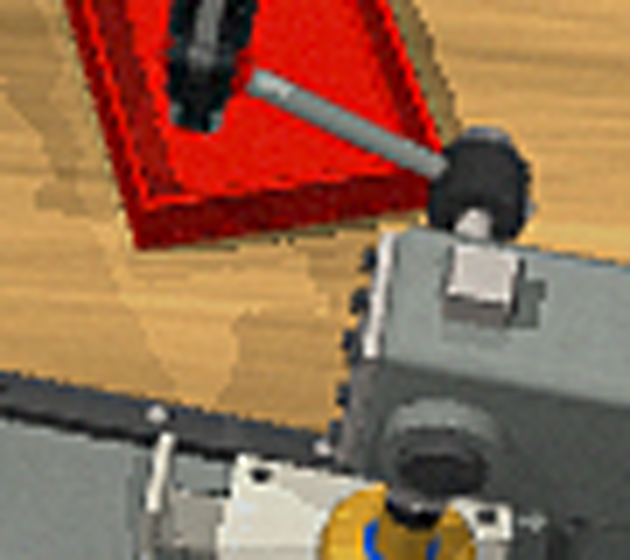

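>>> {"fn": "send_rows", "kwargs": {"twist": [[0,0,0],[0,0,0],[0,0,0],[0,0,0],[0,0,0]], "delta_pos": [[0,0,0],[0,0,0],[0,0,0],[0,0,0],[0,0,0]], "hand": [15,15,15,15,15]}}

```text
time: 25.3
tool_pos: [0.4955, 0.1416, 0.2317]
orientation: [[0.989, -0.146, 0.001], [-0.146, -0.989, 0.001], [0.001, -0.001, -1.0]]
force: [-1.0, 2.8, 6.8]
opening: 0.373
```

```bash
python3 -c "
from h import *
s=arm.sense();print(s['tool_pos'],s['opening'],s['time']);print(arm.hand_in())"
```

```text
[0.49549103 0.14161497 0.23165521] 0.3727652248254052 25.3
the job is handed in; nothing more can be done
None
```

I handed the job in at 25.3 s, with the arm still gripping the lever by its ball and holding it down.

- **Sleeves:** I seated the wide-bored sleeve on the pad; it slid over the pin without force and stopped at pad height. The tight one stands upright in the smaller red tray. Camera pictures taken afterwards showed both in place.
- **Slide:** I pushed it to its stop. It did not move further under about 17 N, and a later picture shows it home, with the black foot pad resting on the sleeve.
- **Lever:** The tool's position puts the lever at about 0.927 rad, and the rod's slope in the scene picture matches about 0.93 rad, the half-squeezed angle. The arm's position was steady over the last 0.5 s before I handed in.
- **Not checked directly:** The press head hides the foot's stem from the cameras. The half squeeze is therefore inferred from the lever angle, and I did not see that only the red half shows. I also did not inspect the bystander items separately, but felt no unexpected contact during the moves.

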